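# Put the tin tray away and draw out the tube tray

## Task

The specimen case should have only one tray out at a time: first push the tray of round tins, which stands open, fully home. Then hook a fingertip behind the front lip of the tray of corked tubes and draw it out along its rail as far as it goes. Do not pinch the trays' fronts, and leave the packets tray, the loose tins, the jar and the cardboard box where they are.

Things in the scene. Friction and masses are not known exactly. Their poses are not given: they have to be found in the camera images.
- case: Fixed wooden case, 270 deep (x), 394 wide (y), 74 mm high. Origin: table level, middle of its front edge; x points into the case, trays come out along -x. Three trays 116 mm wide, lanes at y = -128, 0, 128 mm; which is where varies. A cover (top 74 mm) hides all from x = 130 mm back; before it the trays are open above, partitions 42 mm high. A tray that is home has its lip near x = 0.
- tins (a joint): How far the tray of round tins (two columns of round metal tins, 39 mm across) is drawn out, in m: 0 fully home, 0.12 at its outer stop. Slides along the case's -x (towards the robot); needs about 2.5 N plus 8 N per m/s and stays where it is left; about 0.5 kg; cannot leave its rail.
- tins_edge (a point): Middle of the top inner edge of the upright front lip of the tins tray (moves with it), 56 mm above the table. The lip's inner face, 116 mm wide, is straight below. Behind it (case +x) an empty finger well, 47 mm to a low rib, 104 mm wide, floor 34 mm below this point. The front's outer face is 14 mm from this point towards the robot; the front reaches down to 16 mm above the table.
- tubes (a joint): How far the tray of corked tubes (rows of six glass tubes lying lengthwise, corks to the front) is drawn out, in m: 0 fully home, 0.12 at its outer stop. Slides along the case's -x (towards the robot); needs about 2.5 N plus 8 N per m/s and stays where it is left; about 0.5 kg; cannot leave its rail.
- tubes_edge (a point): Middle of the top inner edge of the upright front lip of the tubes tray (moves with it), 56 mm above the table. The lip's inner face, 116 mm wide, is straight below. Behind it (case +x) an empty finger well, 47 mm to a low rib, 104 mm wide, floor 34 mm below this point. The front's outer face is 14 mm from this point towards the robot; the front reaches down to 16 mm above the table.
- packets (a joint): How far the tray of paper packets (flat paper and card packets) is drawn out, in m: 0 fully home, 0.12 at its outer stop. Slides along the case's -x (towards the robot); needs about 2.5 N plus 8 N per m/s and stays where it is left; about 0.5 kg; cannot leave its rail.
- packets_edge (a point): Middle of the top inner edge of the upright front lip of the packets tray (moves with it), 56 mm above the table. The lip's inner face, 116 mm wide, is straight below. Behind it (case +x) an empty finger well, 47 mm to a low rib, 104 mm wide, floor 34 mm below this point. The front's outer face is 14 mm from this point towards the robot; the front reaches down to 16 mm above the table.
- tubes_front: Front panel of the tubes tray, fixed to the outside of its lip: 5 mm thick (x), 116 mm wide, 34 mm high, its top 50 mm above the table. Origin at the height of its underside, midway across; its outer face lies 6 mm from the origin towards the robot. Axes as the case's.
- tubes_lip: Lip board of the tubes tray: 9 mm thick (x), 116 mm wide, 40 mm high, its top 56 mm above the table. Origin at the height of its underside, midway across; its inner face lies 8 mm from the origin into the case. Axes as the case's.
- tins_front: Front panel of the tins tray, fixed to the outside of its lip: 5 mm thick (x), 116 mm wide, 34 mm high, its top 50 mm above the table. Origin at the height of its underside, midway across; its outer face lies 6 mm from the origin towards the robot. Axes as the case's.
- tins_lip: Lip board of the tins tray: 9 mm thick (x), 116 mm wide, 40 mm high, its top 56 mm above the table. Origin at the height of its underside, midway across; its inner face lies 8 mm from the origin into the case. Axes as the case's.
- loose_tin: Bystander: loose round metal tin, 44 mm across, 22 mm high, standing on the table in front of the packets tray. Origin at the centre of its underside.
- top_tin: Bystander: loose round metal tin, 60 mm across, 26 mm high, standing on the case's cover. Origin at the centre of its underside.
- jar: Bystander: loose glass jar with a cork-coloured cap, 54 mm across, 85 mm high, on the table at the case's +y side. Origin at the centre of its underside.
- card_box: Bystander: loose cardboard box, 100 x 55 x 45 mm, on the table at the case's -y side. Origin at the centre of its underside.

How it is judged:
On the way, in this order (a step that is already met when the one before it is completed fails the run):
1. the tray of tins is pushed fully home (value of joint tins below 0.006 m), for 0.2 s.
2. with the tins home, the tray of tubes is drawn out to its stop (value of joint tins below 0.006 m and value of joint tubes above 0.113 m), for 0.2 s.
At the end, for the whole second after the job is handed in: The tins tray is home (within 6 mm), the tubes tray is out at its stop (at least 113 of 120 mm), both at rest; the packets tray is within 10 mm and the loose tins, jar and cardboard box within 15 mm of where they began (all of step 2 and velocity of joint tins between -0.005 and 0.005 m/s and velocity of joint tubes between -0.005 and 0.005 m/s and distance of packets_edge from where it was at the start of the episode below 0.01 m and distance of each of loose_tin, top_tin, jar, card_box from where it was at the start of the episode below 0.015 m); the robot touches nothing.
It fails at once if a loose tin, the jar or the cardboard box is moved or lifted (over 15 mm) (distance of any of loose_tin, top_tin, jar, card_box from where it was at the start of the episode above 0.015 m).
It fails at once if the packets tray is moved (over 10 mm) (distance of packets_edge from where it was at the start of the episode above 0.01 m).
It fails at once if the front of the tubes tray is pinched: fingers press (over 2 N each) on its front panel and on its lip at once (contact force between the fingers and tubes_front above 2 N and contact force between the fingers and tubes_lip above 2 N).
It fails at once if the front of the tins tray is pinched: fingers press (over 2 N each) on its front panel and on its lip at once (contact force between the fingers and tins_front above 2 N and contact force between the fingers and tins_lip above 2 N).
It also fails if it takes over 40 s, if anything falls off the work surface, if the arm or the gripper's body presses on something with over 40 N, if the wrist force passes 120 N, or if a joint passes its speed limit or range.

## Robot

A 7-joint arm with a two-finger parallel gripper is mounted at the origin on the work surface. World frame = base frame: x ahead of the robot, y to its left, z up, the work surface at z = 0. Lengths are in m, angles in rad, forces in N, time in s.
With the tool pointing down it reaches from about 0.4 to 0.75 m from the base axis. Payload 19.5 kg.
Tool frame: the origin (TCP) lies on the centre line of the jaws, within the pads' length; the fingertips stand bot.tcp_to_tips ahead of it and the grasp point (between the pads) lies 8 mm behind it (bot.tcp_to_tips is the distance from the TCP to the fingertips, in m); z points along the fingers, y is the line along which they close (so a half turn about z gives the same grasp; the last joint's range is limited). The gripper opens to 85 mm and grips with 20 to 120 N. Pads are 22 mm wide; open, the fingers measure 114 mm over their backs; the gripper's body (76 mm by 85 mm) begins 54 mm behind the grasp point. The pads swing forward as they close: fully open they stand 13 mm farther back than shut.
Start: joints at [-1.16, 0.707, -0.028, 1.485, 0.022, 0.951, -0.075], TCP at [0.252, 0.517, 0.242] pointing down, gripper open.
Joint ranges: [-2.71, 2.71], [-0.32, 2.16], [-1.57, 1.52], [0, 2.45], [-1.46, 4.6], [0, 2.02], [-2.83, 2.83]. Speed limits (rad/s): [1.89, 1.89, 2.57, 2.57, 3.01, 3.01, 3.01].

## Interface

Orientations are given as a unit quaternion [w, x, y, z].
In Python, from plant import bot, optics, ticket gives the robot as it stands. The module is installed in compiled form; this text tells all that it offers.
- The arm moves only by the shell command python3 -m jog 'ROWS' [FORCE]. ROWS is JSON, a list of rows, each an object with "linear": the shift along the world's x, y, z in mm, a list of three; "roll": the turn about the world's z in degrees; "hand": the opening in per cent of the stroke, from 0 (shut) to 100 (fully open). In form: [{"linear": [tx, ty, tz], "roll": roll, "hand": hand}, ...]. A call has 1 to 12 rows; each row is the pose to reach, as a shift and turn from the pose commanded when the call began; what a row does not reach only later rows make up. A row lasts 1/8 s, in which the tool goes at most 62.5 mm and 10.7 degrees, less where a joint would pass 70% of its speed; a pose out of reach is approached as far as the arm can. A call with a gripper value outside its range is refused whole. The fingers move at their own pace and stop on an object; FORCE is the grip in N (left out, the last holds). Time passes only in rows, so rows that repeat a pose let the fingers close. It gives the time, the measured TCP pose, the force, the opening and the grip force at its end, in the units of the state.
- bot.read_state(): the state, without advancing time (a new reading comes with each control period).
- optics.camera(name): name is "scene" or "side" or "wrist"; returns (picture, depth): 384x512x3 uint8, blue, green, red; 384x512 float32, m along the optical axis (not along the pixel's ray), 0 where there is no reading.
- optics.calibration(name): a dict with "fx", "fy", "cx", "cy" (pixels), "k1" (the pictures are not rectified: a ray, as slopes to the right and down, at radius r is drawn at 1 + k1 r^2 times it, then the intrinsics apply), "eye" and "rotation" of the camera in the world. Camera axes: x right, y up, looking along -z (the intrinsics and any distortion apply to the point x, -y, -z); pixel columns grow to the right and rows downward; lengths in m; the calibration is good to about 2 mm. A picture is of the moment at which its call begins: read the wrist's pose just before it. calibration takes no time and is no camera call; for the wrist camera it gives the pose at the moment of the call.
- ticket.close_job(): hands the job in; it is judged then, once.
The state is a dict: "time_s": time; "q": joint angles; "dq": joint speeds; "joint_torque": joint torques, N m; "position": TCP position; "tcp_rot": TCP orientation; "force": force on the tool from outside, world axes, zero at the start; "wrist_torque": the same for the moment, N m; "gripper_width": opening from 0.0 (shut) to 1.0 (fully open); "gripper_force": force on a finger pad.
Only numpy, scipy, OpenCV 4.12 (cv2) and the standard library are available. Lean on these libraries where they do the work, as an engineer would, in place of code of your own. Each camera call takes 0.05 s, during which the arm holds its last target. There are 200 camera calls.

## Working session

There is one attempt and no reset: what is moved stays moved. The work goes in short steps, Python scripts to look and compute and a shell command to move; the robot and the scene stay as the last step left them, time stands still between calls to the robot, and variables do not carry over. Pictures are saved under pics/ and viewed, at most 10 in all, crops included, and the job is handed in when it is done.

```bash
mkdir -p pics
cat > h.py <<'E'
import numpy as np, cv2
from plant import bot, optics, ticket
def P(c,d,u,v):
    """pixel(s)+depth -> world"""
    u=np.atleast_1d(u).astype(float); v=np.atleast_1d(v).astype(float)
    K=np.array([[c['fx'],0,c['cx']],[0,c['fy'],c['cy']],[0,0,1]])
    n=cv2.undistortPoints(np.stack([u,v],-1)[:,None],K,np.array([c['k1'],0,0,0.]))[:,0]
    z=d[v.astype(int),u.astype(int)]
    return np.array(c['eye'])+np.stack([n[:,0]*z,-n[:,1]*z,-z],-1)@np.array(c['rotation']).T
E
python3 - <<'E'
from h import *
s=bot.read_state();print(s['position'],s['tcp_rot'],bot.tcp_to_tips,s['time_s'])
for n in('scene','side'):
    c=optics.calibration(n);p,d=optics.camera(n);print(n,c)
    cv2.imwrite(f'pics/{n}.png',p);np.save(n+'.npy',d)
E
```

```text
[0.2514635 0.5168173 0.2418452] [-9.81667195e-05  2.24479393e-01  9.74478687e-01 -5.30423400e-04] 0.011 0.0
scene {'fx': 387.19669805164494, 'fy': 387.19669805164494, 'cx': 254.0265921016941, 'cy': 188.74366318730915, 'k1': -0.06693054282258659, 'eye': array([ 1.02153213, -0.40464169,  0.77952495]), 'rotation': array([0.88245941, 0.30149056, 0.12481923, 0.33880525])}
side {'fx': 367.4031155357601, 'fy': 367.4031155357601, 'cx': 261.4071661017187, 'cy': 192.65386292534828, 'k1': -0.03248570397887297, 'eye': array([0.61679246, 0.69124252, 0.90424089]), 'rotation': array([-2.18801485e-02, -5.22544924e-04,  3.33458920e-01,  9.42510549e-01])}
```

View pics/scene.png

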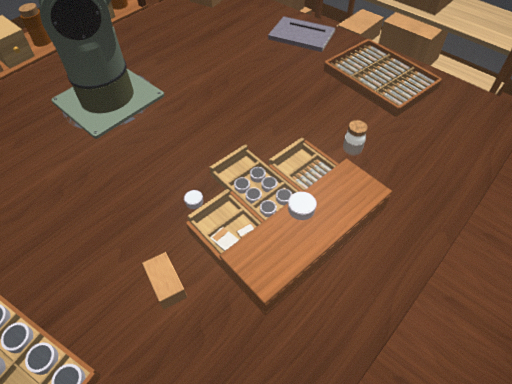

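View pics/side.png

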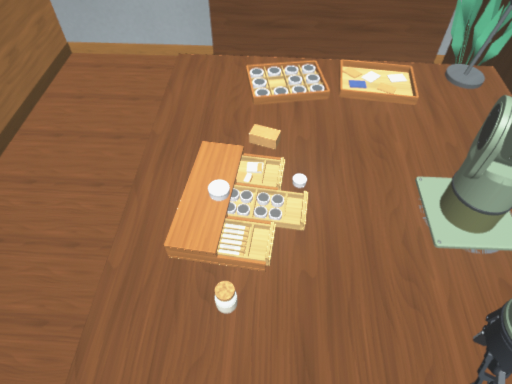

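The scene shows the packets, tins (open, middle) and tubes lanes, with the tubes on the jar's side. The cover is at about (310,235) in the scene view. Next I fit the case pose from the depth data.

```bash
cat >> h.py <<'E'
from scipy.spatial.transform import Rotation as R
def cal(n):
    c=dict(optics.calibration(n)); q=np.array(c['rotation'])
    if q.size==4: c['rotation']=R.from_quat(np.r_[q[1:],q[0]]).as_matrix()
    return c
def cloud(n,d,c=None):
    v,u=np.nonzero(d>0); return P(c or cal(n),d,u,v)
E
python3 - <<'E'
from h import *
W=[cloud(n,np.load(n+'.npy')) for n in('scene','side')]
for w in W:
    b=(w[:,0]>.3)&(w[:,0]<1)&(abs(w[:,1])<.4)
    m=b&(abs(w[:,2]-.074)<.006); q=w[m]
    med=np.median(q,0)[:2]; q=q[np.linalg.norm(q[:,:2]-med,axis=1)<.3]
    r=cv2.minAreaRect(q[:,:2].astype(np.float32)*1000);print(r,len(q),np.median(q[:,2]));print(cv2.boxPoints(r))
    print('table z',np.median(w[b&(abs(w[:,2])<.01)][:,2]))
a=np.vstack(W); S=1000
# top-down height/occupancy map, 1 mm -> 1px; x up 0.25..0.85, y left
H=np.zeros((600,700),np.float32)
m=(a[:,0]>.25)&(a[:,0]<.849)&(abs(a[:,1])<.349)&(a[:,2]>.008)&(a[:,2]<.2)
a=a[m]; a=a[np.argsort(a[:,2])]
H[((.85-a[:,0])*1000).astype(int),((.35-a[:,1])*1000).astype(int)]=a[:,2]
H=cv2.dilate(H,np.ones((3,3)))
cv2.imwrite('pics/h.png',cv2.applyColorMap(np.clip(H*2800,0,255).astype(np.uint8),cv2.COLORMAP_JET))
E
```

```text
((791.5621948242188, 13.370635986328125), (404.91265869140625, 142.05960083007812), 83.72100067138672) 9600 0.07356131889799605
[[ 698.81586 -180.10265]
 [ 840.02325 -195.6397 ]
 [ 884.30853  206.84392]
 [ 743.10114  222.38097]]
table z -0.0005266471804715733
((789.09912109375, 81.07608032226562), (191.4816436767578, 545.9535522460938), 1.75589120388031) 4908 0.07301553743347505
[[ 685.0389   350.99106]
 [ 701.76764 -194.70615]
 [ 893.15936 -188.8389 ]
 [ 876.4306   356.8583 ]]
table z -0.0010211575286237506
```

View pics/h.png

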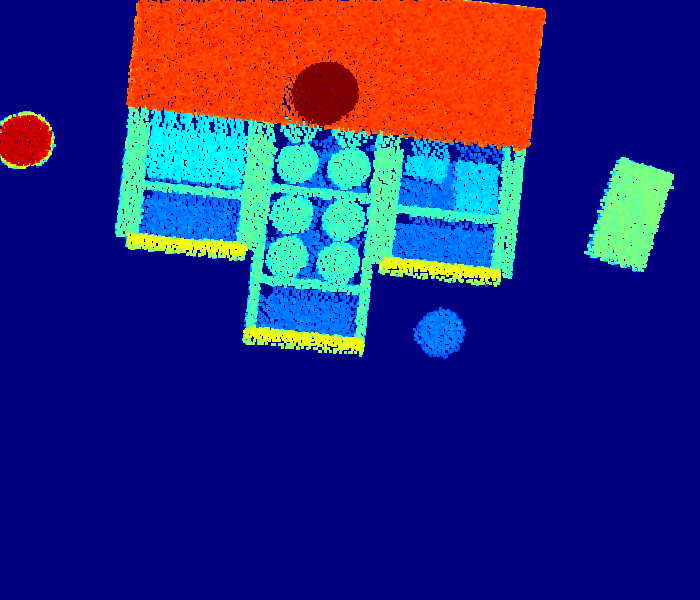

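Run:
```python
from h import *
W=[cloud(n,np.load(n+'.npy')) for n in('scene','side')]
ax=np.array([np.cos(np.radians(-6.3)),np.sin(np.radians(-6.3))])
box={'tins':(.49,.54,-.03,.12),'tubes':(.585,.63,.09,.235),'packets':(.56,.6,-.16,-.02)}
for k,(a,b,c,d) in box.items():
  for w in W:
    m=(w[:,0]>a)&(w[:,0]<b)&(w[:,1]>c)&(w[:,1]<d)&(w[:,2]>.052)&(w[:,2]<.062); q=w[m,:2]
    r=cv2.minAreaRect((q*1000).astype(np.float32)); print(k,m.sum(),r)
    print('  caseX',np.percentile(q@ax,[3,50,97]))
```

```text
tins 148 ((510.3730773925781, 44.424461364746094), (115.75959014892578, 12.903252601623535), 83.4029312133789)
  caseX [0.49847577 0.5040631  0.50854205]
tins 96 ((510.2281188964844, 48.28902816772461), (115.93739318847656, 8.775835990905762), 83.48316192626953)
  caseX [0.49759292 0.50168393 0.50588234]
tubes 140 ((606.1305541992188, 160.73939514160156), (114.82305145263672, 12.655475616455078), 84.92875671386719)
  caseX [0.57930638 0.58531292 0.589868  ]
tubes 123 ((603.1090087890625, 164.88473510742188), (115.89002227783203, 13.413697242736816), 83.61309814453125)
  caseX [0.57932912 0.58364433 0.58797006]
packets 190 ((580.0413208007812, -92.58354187011719), (114.37191009521484, 13.171372413635254), 83.61090850830078)
  caseX [0.58304469 0.58827274 0.59281133]
packets 76 ((579.2440795898438, -90.41017150878906), (118.13845825195312, 8.547344207763672), 83.6858901977539)
  caseX [0.58167983 0.58565108 0.5896496 ]
```

```bash
python3 -m jog '[{"linear":[25,-55,-12],"roll":4,"hand":0},{"linear":[50,-110,-25],"roll":8,"hand":0},{"linear":[75,-165,-37],"roll":12,"hand":0},{"linear":[100,-220,-50],"roll":16,"hand":0},{"linear":[125,-275,-62],"roll":19.5,"hand":0},{"linear":[150,-330,-75],"roll":19.5,"hand":0},{"linear":[175,-385,-87],"roll":19.5,"hand":0},{"linear":[195,-435,-100],"roll":19.5,"hand":0},{"linear":[205,-465,-130],"roll":19.5,"hand":0},{"linear":[205,-465,-170],"roll":19.5,"hand":0},{"linear":[205,-465,-205],"roll":19.5,"hand":0},{"linear":[205,-465,-205],"roll":19.5,"hand":0}]' 40
```

```text
time_s: 1.6
position: [0.4555, 0.052, 0.0358]
tcp_rot: [-0.002, 0.056, 0.998, -0.001]
force: [0.4, -0.1, -0.1]
gripper_width: 0.001
gripper_force: 0.0
```

```bash
python3 -m jog '[{"linear":[15,-1.6,0],"roll":0,"hand":0},{"linear":[28,-3,0],"roll":0,"hand":0},{"linear":[38,-4.2,0],"roll":0,"hand":0},{"linear":[48,-5.3,0],"roll":0,"hand":0},{"linear":[58,-6.4,0],"roll":0,"hand":0},{"linear":[68,-7.5,0],"roll":0,"hand":0},{"linear":[78,-8.6,0],"roll":0,"hand":0},{"linear":[88,-9.7,0],"roll":0,"hand":0},{"linear":[96,-10.6,0],"roll":0,"hand":0},{"linear":[104,-11.5,0],"roll":0,"hand":0},{"linear":[108,-12,0],"roll":0,"hand":0},{"linear":[108,-12,0],"roll":0,"hand":0}]'
python3 -m jog '[{"linear":[2,-0.2,0],"roll":0,"hand":0},{"linear":[4,-0.4,0],"roll":0,"hand":0},{"linear":[6,-0.7,0],"roll":0,"hand":0},{"linear":[6,-0.7,0],"roll":0,"hand":0}]'
```

```text
time_s: 3.1
position: [0.5649, 0.0399, 0.0372]
tcp_rot: [0.0, 0.056, 0.998, -0.0]
force: [-0.6, 0.2, 0.1]
gripper_width: 0.005
gripper_force: 0.0
time_s: 3.6
position: [0.5708, 0.0393, 0.0373]
tcp_rot: [0.0, 0.056, 0.998, -0.0]
force: [0.1, -0.0, -0.7]
gripper_width: 0.002
gripper_force: 0.2
```

```bash
python3 -m jog '[{"linear":[2,-0.2,0],"roll":0,"hand":0},{"linear":[4,-0.4,0],"roll":0,"hand":0},{"linear":[4,-0.4,0],"roll":0,"hand":0}]'
python3 - <<'E'
from h import *
for n in('scene','side'):
    p,d=optics.camera(n);np.save(n+'.npy',d)
    if n=='scene': cv2.imwrite('pics/s2.png',cv2.resize(p[120:310,140:420],None,fx=2.8,fy=2.8,interpolation=2))
E
```

```text
time_s: 3.98
position: [0.5749, 0.0389, 0.0373]
tcp_rot: [0.0, 0.056, 0.998, 0.0]
force: [-0.3, 0.1, -0.4]
gripper_width: 0.002
gripper_force: 0.1
```

View pics/s2.png

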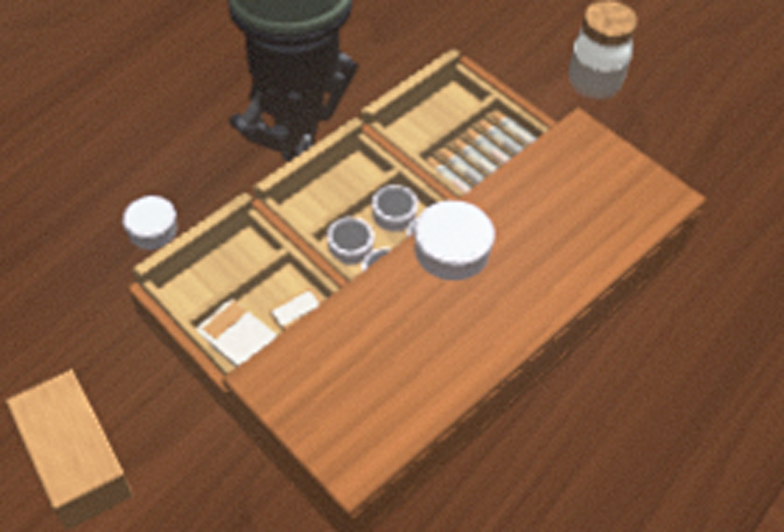

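The picture shows the tins lip at (255,190)–(362,122), nearly in line with the other two lips. I'll push on in small steps until it meets the stop.

```bash
python3 -m jog '[{"linear":[2,-0.2,0],"roll":0,"hand":0},{"linear":[3,-0.3,0],"roll":0,"hand":0},{"linear":[3,-0.3,0],"roll":0,"hand":0}]'
python3 -m jog '[{"linear":[1.5,-0.2,0],"roll":0,"hand":0},{"linear":[3,-0.3,0],"roll":0,"hand":0},{"linear":[3,-0.3,0],"roll":0,"hand":0}]'
python3 - <<'E'
from h import *
ax=np.array([np.cos(np.radians(-6.4)),np.sin(np.radians(-6.4))])
for n in('scene','side'):
    p,d=optics.camera(n); w=cloud(n,d); cx=w[:,:2]@ax; cy=w[:,:2]@np.array([-ax[1],ax[0]])
    for k,y in(('packets',-.026),('tins',.103),('tubes',.23)):
        m=(abs(cy-y)<.05)&(cx>.55)&(cx<.62)&(w[:,2]>.052)&(w[:,2]<.062); print(n,k,m.sum(),np.percentile(cx[m],[5,50,95]))
E
```

```text
time_s: 4.45
position: [0.577, 0.0388, 0.0373]
tcp_rot: [-0.001, 0.056, 0.998, -0.0]
force: [-6.6, 0.6, 5.1]
gripper_width: 0.001
gripper_force: 3.4
time_s: 4.82
position: [0.5771, 0.0387, 0.0371]
tcp_rot: [-0.004, 0.056, 0.998, -0.001]
force: [-28.3, 3.1, 22.4]
gripper_width: -0.001
gripper_force: 14.4
scene packets 169 [0.58318176 0.58858308 0.59281676]
scene tins 170 [0.57724156 0.58996747 0.59484647]
scene tubes 121 [0.57938866 0.58508167 0.58859968]Traceback (most recent call last):
  File "<stdin>", line 6, in <module>
    return _quantile_unchecked(
        a, q, axis, out, overwrite_input, method, keepdims, weights)
    return _ureduce(a,
                    func=_quantile_ureduce_func,
    ...<5 lines>...
                    overwrite_input=overwrite_input,
                    method=method)
    r = func(a, **kwargs)
    result = _quantile(arr,
                       quantiles=q,
    ...<2 lines>...
                       out=out,
                       weights=wgt)
    slices_having_nans = np.isnan(arr[-1, ...])
                                  ~~~^^^^^^^^^
IndexError: index -1 is out of bounds for axis 0 with size 0
```

The tray is at its stop: the push force rose to 28 N and the lip is in line. Now I'll back off, lift, and go down into the tubes well.

```bash
python3 -m jog '[{"linear":[-15,1.7,0],"roll":0,"hand":0},{"linear":[-30,3.3,0],"roll":0,"hand":0},{"linear":[-30,3.3,50],"roll":0,"hand":0},{"linear":[-30,3.3,90],"roll":0,"hand":0},{"linear":[0,45,90],"roll":0,"hand":0},{"linear":[25,90,90],"roll":0,"hand":0},{"linear":[50,122,80],"roll":0,"hand":0},{"linear":[50,122,60],"roll":0,"hand":0},{"linear":[50,122,45],"roll":0,"hand":0},{"linear":[50,122,45],"roll":0,"hand":0}]'
python3 - <<'E'
from h import *
p,d=optics.camera('scene');a=cv2.resize(p[110:250,200:420],None,fx=3.5,fy=3.5,interpolation=2)
cv2.imwrite('pics/s3.png',a)
E
```

```text
time_s: 6.18
position: [0.6302, 0.1597, 0.0815]
tcp_rot: [-0.001, 0.056, 0.998, -0.0]
force: [0.1, 1.0, 0.1]
gripper_width: 0.0
gripper_force: 0.0
```

View pics/s3.png

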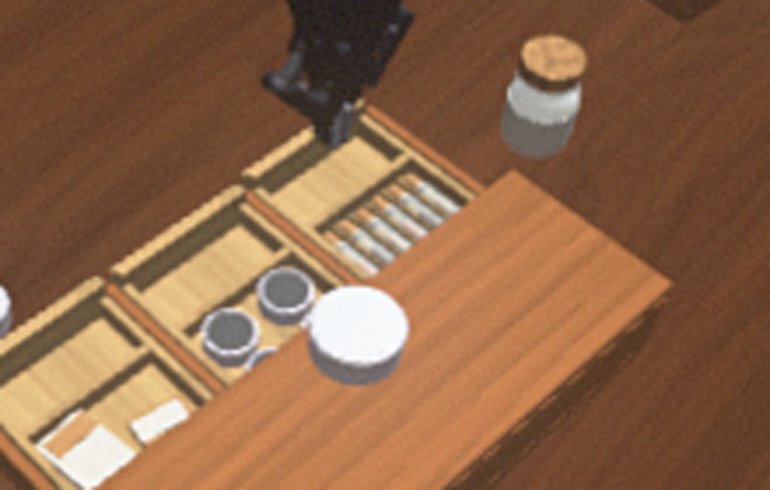

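The picture shows the tins tray home in the middle lane and the shut fingertips at (335,142), above the tubes well behind the lip. I'll descend and draw.

```bash
python3 -m jog '[{"linear":[0,0,-15],"roll":0,"hand":0},{"linear":[0,0,-28],"roll":0,"hand":0},{"linear":[0,0,-38],"roll":0,"hand":0},{"linear":[0,0,-38],"roll":0,"hand":0}]'
python3 -m jog '[{"linear":[-6,0.7,0],"roll":0,"hand":0},{"linear":[-13,1.5,0],"roll":0,"hand":0},{"linear":[-23,2.6,0],"roll":0,"hand":0},{"linear":[-35,3.9,0],"roll":0,"hand":0},{"linear":[-47,5.2,0],"roll":0,"hand":0},{"linear":[-59,6.6,0],"roll":0,"hand":0},{"linear":[-71,7.9,0],"roll":0,"hand":0},{"linear":[-83,9.3,0],"roll":0,"hand":0},{"linear":[-95,10.6,0],"roll":0,"hand":0},{"linear":[-107,11.9,0],"roll":0,"hand":0},{"linear":[-117,13,0],"roll":0,"hand":0},{"linear":[-120,13.4,0],"roll":0,"hand":0}]'
python3 -m jog '[{"linear":[-3,0.3,0],"roll":0,"hand":0},{"linear":[-6,0.7,0],"roll":0,"hand":0},{"linear":[-6,0.7,0],"roll":0,"hand":0}]'
```

```text
time_s: 6.72
position: [0.6301, 0.1603, 0.0434]
tcp_rot: [-0.001, 0.056, 0.998, -0.0]
force: [-0.5, -0.2, 0.4]
gripper_width: 0.004
gripper_force: 0.0
time_s: 8.22
position: [0.5102, 0.1739, 0.0446]
tcp_rot: [0.0, 0.056, 0.998, -0.0]
force: [2.6, -1.4, 2.6]
gripper_width: -0.004
gripper_force: 1.3
time_s: 8.6
position: [0.5071, 0.1742, 0.0446]
tcp_rot: [0.003, 0.057, 0.998, 0.001]
force: [18.5, -2.7, -6.3]
gripper_width: 0.002
gripper_force: 9.2
```

```bash
python3 -m jog '[{"linear":[-2,0.2,0],"roll":0,"hand":0},{"linear":[-2,0.2,0],"roll":0,"hand":0},{"linear":[-2,0.2,0],"roll":0,"hand":0}]'
python3 -m jog '[{"linear":[8,-0.9,0],"roll":0,"hand":0},{"linear":[12,-1.3,0],"roll":0,"hand":0},{"linear":[12,-1.3,40],"roll":0,"hand":0},{"linear":[12,-1.3,80],"roll":0,"hand":0},{"linear":[-30,3,120],"roll":0,"hand":0},{"linear":[-80,9,140],"roll":0,"hand":0},{"linear":[-110,12,140],"roll":0,"hand":0},{"linear":[-110,12,140],"roll":0,"hand":0}]'
python3 - <<'E'
from h import *
ax=np.array([np.cos(np.radians(-6.4)),np.sin(np.radians(-6.4))])
for n in('scene','side'):
    p,d=optics.camera(n); w=cloud(n,d); cx=w[:,:2]@ax; cy=w[:,:2]@np.array([-ax[1],ax[0]])
    for k,y,x in(('packets',-.026,.585),('tins',.103,.585),('tubes',.23,.465)):
        m=(abs(cy-y)<.05)&(abs(cx-x)<.035)&(w[:,2]>.052)&(w[:,2]<.062); print(n,k,m.sum(),np.percentile(cx[m],[5,50,95]) if m.any() else '')
    if n=='scene': cv2.imwrite('pics/s4.png',cv2.resize(p[90:310,140:420],None,fx=2.7,fy=2.7,interpolation=2))
E
```

```text
time_s: 8.98
position: [0.507, 0.1742, 0.0447]
tcp_rot: [0.004, 0.057, 0.998, 0.001]
force: [31.4, -4.0, -13.9]
gripper_width: -0.002
gripper_force: 15.8
time_s: 9.98
position: [0.3909, 0.187, 0.1847]
tcp_rot: [-0.0, 0.055, 0.998, -0.0]
force: [1.2, -0.3, 0.3]
gripper_width: -0.003
gripper_force: 0.0
scene packets 163 [0.58402544 0.58852014 0.59287861]
scene tins 137 [0.58537411 0.59068044 0.59457532]
scene tubes 107 [0.46463517 0.46995158 0.47432968]
side packets 69 [0.58149086 0.58538658 0.58967897]
side tins 82 [0.58398152 0.58803056 0.59221237]
side tubes 107 [0.46395089 0.46819202 0.47205769]
```

View pics/s4.png

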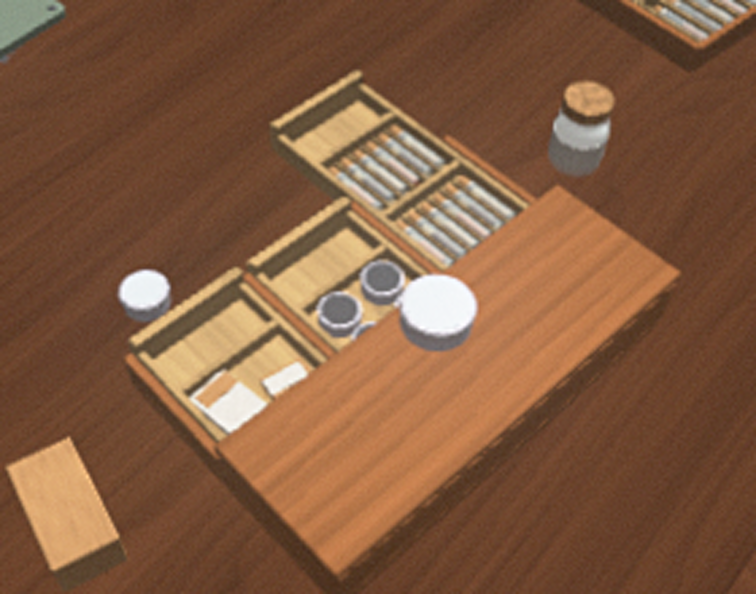

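The tubes tray is out with its lip at (275,125)–(360,75), about 120 mm beyond the tins lip. The tins tray is home, the bystanders have not moved, and the arm is clear.

```bash
python3 -c "
from plant import ticket
print(ticket.close_job())"
```

```text
the job is handed in; nothing more can be done
None
```

I pushed the tins tray fully home, then hooked the tubes tray from behind its lip and drew it out to its stop (about 120 mm beyond the tins lip); the packets tray, loose tins, jar and box look unmoved, and the job is handed in, though no verdict was shown.

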